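# Clear the reading pad, lay the key on it and click the interlock

## Task

A screwdriver has been left on the reading pad of the key programming console. Clear it away by laying it flat inside the white fob tray, then lay the silver remote head key flat and square on the middle of the reading pad, buttons up and blade pointing to the knob, and then start the programming by pressing the roller lever of the interlock switch down just until it clicks, without pushing it much further, and letting it spring back. Lay things down without dropping them, do not turn the knob, and leave the tray, tag, mug and jar where they stand.

Things in the scene. Friction and masses are not known exactly. Their poses are not given: they have to be found in the camera images.
- console: grey programming console fixed to the desk, 220 (x) x 310 (y) x 50 mm high; origin at the centre of its underside, flat deck at z = 50 mm. In its frame: a black display wedge across the far edge (x 67 to 113 mm, up to 30 mm over the deck), the knob at (-20, 112), the reading pad in the middle, the interlock switch at y = -120 mm
- pad (a point): centre of the black rubber reading pad, on the deck's surface; flush with the deck, 66 mm along x by 130 mm along y, outlined by a thin white line; axes those of the console, +y points to the knob
- knob_mark (a point): mark near the rim of the large knurled aluminium knob (58 mm across, 36 mm high, it turns about its own vertical axis): 23 mm from the knob's axis, on its top, 87 mm above the desk. The knob must not be turned
- roller (a point): top of the white roller (18 mm across, 16 mm wide) at the end of the interlock switch's steel lever, 103 mm above the desk at rest; the lever's hinge lies 80 mm from it towards the console's -x and 20 mm lower; press straight down here
- lever (a joint): angle of the roller lever, rad: 0 at rest, grows as the roller is pressed down; about 0.08 m of roller travel per rad. It clicks at 0.14 (roller 11 mm down); beyond 0.26 (21 mm down) the switch is damaged; its stop is at 0.36. It is sprung: pressing straight down on the roller takes about 2 N to start, 5 N at the click, 7.5 N at 0.26; it springs back by itself. Hold it past the click for about 0.2 s
- driver: stubby screwdriver lying on the pad, 114 mm long, 90 g (varies); origin at mid-length, on its underside; x runs along it from the handle to the tip. The orange handle is a rounded square bar 30 x 30 mm from x = -57 to 3 mm; the shaft (8 mm thick) runs on to x = 57 mm, 15 mm above the underside
- driver_grip (a point): centre of the screwdriver's handle, 27 mm behind the origin and 15 mm above its underside: the place to grip
- driver_tip (a point): tip of the screwdriver's blade, 57 mm ahead of the origin, 15 mm above its underside
- key: silver remote head key lying flat on the desk, buttons up, 104 mm long, 60 g (varies); origin at mid-length, on its underside; x runs from the head to the blade's tip. The head is 42 mm wide (y), 16 mm thick, from x = -52 to 6 mm (centre x = -23 mm, the place to grip, across y); the steel blade (10 mm wide, 4 mm thick, 8 mm up) runs on to x = 52 mm
- key_tip (a point): tip of the key's blade, 52 mm ahead of the key's origin, 8 mm above its underside
- tray: white plastic fob tray, loose, open on top, 140 (x) x 160 (y) x 22 mm high outside, walls and floor about 4 mm; origin at the centre of its underside; empty at the start
- tag: bronze key tag lying flat on the desk, 72 x 48 x 6 mm; bystander
- mug: white mug, 80 mm across, 90 mm high with a handle on its +y side; origin under its centre; bystander
- jar: small glass jar with a steel cap, 60 mm across, 75 mm high, beyond the console; bystander
There are look-alikes about, which are no part of the job. Of the things shaped like the driver, the orange one is meant. Several things look just like the key: the one meant starts nearest to the robot's base.

How it is judged:
On the way, in this order (a step that is already met when the one before it is completed fails the run):
1. the screwdriver lies flat inside the tray, released (x of driver_grip in the frame of tray between -0.067 and 0.067 m and y of driver_grip in the frame of tray between -0.077 and 0.077 m and z of driver_grip in the frame of tray between 0 and 0.03 m and x of driver_tip in the frame of tray between -0.067 and 0.067 m and y of driver_tip in the frame of tray between -0.077 and 0.077 m and z of driver_tip in the frame of tray between 0 and 0.03 m and contact force between the fingers and driver below 0.05 N and linear speed of driver below 0.02 m/s), for 0.2 s.
2. the key lies flat and square on the pad, blade to the knob, released (x of key in the frame of pad between -0.015 and 0.015 m and y of key in the frame of pad between -0.015 and 0.015 m and z of key in the frame of pad between -0.004 and 0.004 m and angle between the x axis of key and the y axis of pad, either way round below 0.25 rad and y of key_tip in the frame of pad above 0 m and angle between key's own z axis and vertical below 0.15 rad and x of driver_grip in the frame of tray between -0.067 and 0.067 m and y of driver_grip in the frame of tray between -0.077 and 0.077 m and z of driver_grip in the frame of tray between 0 and 0.03 m and x of driver_tip in the frame of tray between -0.067 and 0.067 m and y of driver_tip in the frame of tray between -0.077 and 0.077 m and z of driver_tip in the frame of tray between 0 and 0.03 m and contact force between the fingers and key below 0.05 N and linear speed of key below 0.02 m/s), for 0.2 s.
3. with the key on the pad, the roller lever is pressed past its click (x of key in the frame of pad between -0.015 and 0.015 m and y of key in the frame of pad between -0.015 and 0.015 m and z of key in the frame of pad between -0.004 and 0.004 m and angle between the x axis of key and the y axis of pad, either way round below 0.25 rad and y of key_tip in the frame of pad above 0 m and angle between key's own z axis and vertical below 0.15 rad and x of driver_grip in the frame of tray between -0.067 and 0.067 m and y of driver_grip in the frame of tray between -0.077 and 0.077 m and z of driver_grip in the frame of tray between 0 and 0.03 m and x of driver_tip in the frame of tray between -0.067 and 0.067 m and y of driver_tip in the frame of tray between -0.077 and 0.077 m and z of driver_tip in the frame of tray between 0 and 0.03 m and value of joint lever above 0.14 rad), for 0.1 s.
At the end, for the whole second after the job is handed in: Screwdriver flat inside the tray (within its walls, under 30 mm up); key flat on the pad, buttons up, within 15 mm of its centre in x and y and 0.25 rad of its long direction, blade to the knob; lever sprung back (below 0.05 rad); both released and at rest (all of step 2 and value of joint lever below 0.05 rad and linear speed of driver below 0.02 m/s and contact force between the fingers and driver below 0.05 N); the robot touches nothing.
It fails at once if the roller lever is pushed past 0.26 rad (overtravel) (value of joint lever above 0.26 rad).
It fails at once if the screwdriver or the key is dropped (falls free faster than 0.9 m/s) ((contact force between driver and anything else below 0.001 N and contact force between the fingers and driver below 0.001 N and linear speed of driver above 0.9 m/s) or (contact force between key and anything else below 0.001 N and contact force between the fingers and key below 0.001 N and linear speed of key above 0.9 m/s)).
It fails at once if the knob is turned (its mark moves more than 8 mm) (distance of knob_mark from where it was at the start of the episode above 0.008 m).
It fails at once if tag, mug or jar is moved more than 20 mm, or the tray more than 40 mm (distance of any of tag, mug, jar from where it was at the start of the episode above 0.02 m or distance of tray from where it was at the start of the episode above 0.04 m).
It also fails if it takes over 69 s, if anything falls off the work surface, if the arm or the gripper's body presses on something with over 40 N, if the wrist force passes 120 N, or if a joint passes its speed limit or range.

## Robot

A 7-joint arm with a two-finger parallel gripper is mounted at the origin on the work surface. World frame = base frame: x ahead of the robot, y to its left, z up, the work surface at z = 0. Lengths are in m, angles in rad, forces in N, time in s.
With the tool pointing down it reaches from about 0.425 to 1.025 m from the base axis. Payload 3.6 kg.
Tool frame: the origin (TCP) lies at the very end of the fingers, on their centre line; the grasp point (between the pads) lies behind it (arm.grasp_offset is the z of the grasp point in the tool frame, in m); z points along the fingers, y is the line along which they close (so a half turn about z gives the same grasp; the last joint's range is limited). The gripper opens to 85 mm and grips with 20 to 120 N. Pads are 22 mm wide; open, the fingers measure 114 mm over their backs; the gripper's body (76 mm by 85 mm) begins 54 mm behind the grasp point. The pads swing forward as they close: fully open they stand 13 mm farther back than shut.
Start: joints at [-1.315, 0.591, 0.048, 1.609, -0.033, 0.943, -0.034], TCP at [0.248, 0.681, 0.231] pointing down, gripper open.
Joint ranges: [-2.69, 2.69], [-0.47, 2.24], [-1.27, 1.36], [0.19, 2.51], [-1.53, 4.68], [0.08, 2.07], [-3.09, 3.09]. Speed limits (rad/s): [2.57, 2.57, 3.14, 3.14, 3.14, 3.14, 3.14].

## Interface

Orientations are given as a unit quaternion [w, x, y, z].
In Python, from cell import arm, optics, spotter gives the robot as it stands. The module is installed in compiled form; this text tells all that it offers.
- The arm moves only by the tool apply_moves, never from a script. Its argument "targets" is one flat list of numbers, 6 for each row, row after row: the shift along the tool's x, y, z in m, then the turn, a rotation vector about the tool's x, y, z in rad. In form: [tx, ty, tz, wx, wy, wz, tx, ty, tz, wx, wy, wz, ...]. A call has 1 to 8 rows; each row shifts and turns the commanded pose from where the row before left it, along the tool's axes as they then stand; what a row does not reach is not made up. A row lasts 1/12 s, in which the tool goes at most 41.7 mm and 7.16 degrees, less where a joint would pass 70% of its speed; a pose out of reach is approached as far as the arm can. A call with a gripper value outside its range is refused whole. "grip" is the finger opening in m, from 0 to 0.0854, set as the call begins (left out, the last holds). The fingers move at their own pace and stop on an object; "force" is the grip in N (left out, the last holds). Time passes only in rows, so rows that do not move let the fingers close. It gives the time, the measured TCP pose, the force, the opening and the grip force at its end, in the units of the state.
- arm.get_state(): the state, without advancing time (a new reading comes with each control period).
- optics.get_image(name): name is "side" or "top" or "wrist"; returns a dict with "img" (400x640x3 uint8, red, green, blue), "z_map" (400x640 float32, m along the optical axis (not along the pixel's ray), 0 where there is no reading), "camera_matrix" (3x3 intrinsics, pixels), "pose" (4x4, takes a point from camera to world coordinates); the wrist camera has in their place "hand_eye" (4x4, takes a point from camera to tool coordinates, whose origin is the TCP and whose axes are the flange's). Camera axes: x right, y down, z forward; pixel columns grow to the right and rows downward; lengths in m; the calibration is good to about 2 mm. A picture is of the moment at which its call begins: read the wrist's pose just before it.
- arm.close_job(): hands the job in; it is judged then, once.
Trained networks look in a picture, given as the dict that the camera call returned (one of the last four; its "shot" number tells which), for a name from the list of things; names that differ only in an ending like _2 or _b are one class to them, and where a whole thing is asked for, a point or a joint stands for the part that bears it (a point fixed in the world has none). Each returns a list of dicts, best first, with "p" (0 to 1); they miss things now and then, are a little off and sometimes report something else, mostly with a low value. They report only what shows in the picture. A call takes as long as a camera call. They do not tell look-alikes from the thing itself.
- spotter.spot_in(thing, picture): "location" ([column, row] in pixels, amid what is visible of it).
- spotter.landmark_of(thing, picture): "location" ([column, row] in pixels: a listed point, or the origin of a listed thing).
The state is a dict: "time": time; "qpos": joint angles; "qd": joint speeds; "tau": joint torques, N m; "tcp_pos": TCP position; "eef_rot": TCP orientation; "contact_force": force on the tool from outside, world axes, zero at the start; "moment": the same for the moment, N m; "opening": finger opening in m; "grip_force": force on a finger pad.
Only numpy, scipy, OpenCV 4.12 (cv2) and the standard library are available. Lean on these libraries where they do the work, as an engineer would, in place of code of your own. Each camera call takes 0.05 s, during which the arm holds its last target. There are 200 camera calls.

## Working session

There is one attempt and no reset: what is moved stays moved. The work goes in short steps, Python scripts to look and compute and a tool call to move; the robot and the scene stay as the last step left them, time stands still between calls to the robot, and variables do not carry over. Pictures are saved under pics/ and viewed, at most 10 in all, crops included, and the job is handed in when it is done.

Besides the shell and the picture viewer there is one more tool, called after ">>>" as a command line: name --argument value ..., lists and objects as JSON in quotes. apply_moves: Moves the arm, as the interface text tells. Its arguments: {"type":"object","properties":{"targets":{"type":"array","items":{"type":"number"}},"grip":{"type":"number"},"force":{"type":"number"}},"required":["targets"]}

```bash
mkdir -p pics; cat > h.py <<'E'
import numpy as np, cv2
from cell import arm, optics, spotter
from scipy.spatial.transform import Rotation as R
def T():
    s=arm.get_state(); M=np.eye(4); q=s["eef_rot"]; M[:3,:3]=R.from_quat([q[1],q[2],q[3],q[0]]).as_matrix(); M[:3,3]=s["tcp_pos"]; return M
def shot(n):
    t=T(); d=optics.get_image(n)
    d["P"]=d["pose"] if "pose" in d else t@d["hand_eye"]; return d
def world(d,z=None):
    K=d["camera_matrix"]; v,u=np.mgrid[:400,:640]; Z=d["z_map"]
    p=np.stack([(u-K[0,2])/K[0,0]*Z,(v-K[1,2])/K[1,1]*Z,Z],-1)
    return p@d["P"][:3,:3].T+d["P"][:3,3]
def ray(d,uv,z):
    K=d["camera_matrix"]; r=d["P"][:3,:3]@np.array([(uv[0]-K[0,2])/K[0,0],(uv[1]-K[1,2])/K[1,1],1]); o=d["P"][:3,3]
    return o+r*(z-o[2])/r[2]
def save(d,n): cv2.imwrite(f"pics/{n}.png",d["img"][:,:,::-1])
E
python3 - <<'E'
from h import *
s=arm.get_state(); print(s["time"],s["tcp_pos"],s["eef_rot"],arm.grasp_offset); print(T()[:3,:3].round(2))
zs=dict(pad=.05,knob_mark=.087,roller=.103,driver=.05,driver_grip=.065,driver_tip=.065,key=0,key_tip=.008,tray=0,tag=0,mug=0,jar=0,console=0)
for c in ["top","side"]:
    d=shot(c); save(d,c+"0"); print(c,d["P"].round(2).tolist())
    for n,z in zs.items():
        for r in spotter.landmark_of(n,d)[:5]:
            if r["p"]>.2: print(n,round(r["p"],2),np.round(r["location"]),ray(d,r["location"],z).round(3))
E
```

```text
0.0 [0.24816413 0.68032065 0.23016093] [-1.39690809e-04  1.73975716e-01  9.84749330e-01 -1.08998515e-03] -0.0187
[[-0.94  0.34 -0.  ]
 [ 0.34  0.94 -0.  ]
 [-0.   -0.   -1.  ]]
top [[-0.02, -1.0, 0.07, 0.46], [-1.0, 0.02, 0.0, 0.0], [-0.0, -0.07, -1.0, 1.38], [0.0, 0.0, 0.0, 1.0]]
pad 0.9 [324. 217.] [ 0.526 -0.009  0.05 ]
knob_mark 0.72 [282. 231.] [0.49  0.101 0.087]
roller 0.62 [364. 190.] [ 0.591 -0.111  0.103]
driver 0.82 [298. 116.] [0.8   0.056 0.05 ]
driver 0.75 [324. 217.] [ 0.525 -0.009  0.05 ]
driver_grip 0.91 [291. 111.] [0.809 0.072 0.065]
driver_grip 0.71 [333. 228.] [ 0.496 -0.031  0.065]
driver_tip 0.71 [316. 124.] [0.774 0.006 0.065]
driver_tip 0.56 [308. 201.] [0.568 0.032 0.065]
key 0.9 [200. 198.] [0.59  0.331 0.   ]
key 0.89 [178. 152.] [0.72  0.394 0.   ]
key_tip 0.82 [171. 134.] [0.769 0.409 0.008]
key_tip 0.75 [184. 206.] [0.566 0.374 0.008]
tray 0.61 [442. 272.] [ 0.369 -0.329  0.   ]
tag 0.57 [438. 181.] [ 0.62  -0.327  0.   ]
mug 0.58 [205. 268.] [0.397 0.319 0.   ]
jar 0.82 [345. 120.] [ 0.799 -0.075  0.   ]
console 0.82 [319. 210.] [0.548 0.004 0.   ]
sid
[... 404 characters left out ...]
29.] [0.801 0.134 0.065]
driver_grip 0.48 [331. 202.] [ 0.489 -0.018  0.065]
driver_tip 0.75 [242. 215.] [0.766 0.066 0.065]
driver_tip 0.56 [305. 210.] [0.571 0.03  0.065]
key 0.82 [292. 299.] [0.587 0.323 0.   ]
key 0.56 [242. 321.] [0.709 0.399 0.   ]
key_tip 0.64 [218. 324.] [0.764 0.416 0.008]
key_tip 0.54 [300. 316.] [0.56  0.378 0.008]
key_tip 0.36 [319. 206.] [ 0.53  -0.061  0.008]
tray 0.75 [364. 166.] [ 0.362 -0.326 -0.   ]
tray 0.64 [293. 301.] [0.584 0.327 0.   ]
tray 0.57 [321. 210.] [ 0.523 -0.046  0.   ]
tag 0.43 [302. 165.] [ 0.609 -0.306  0.   ]
mug 0.87 [364. 303.] [ 0.391  0.322 -0.   ]
jar 0.8 [246. 204.] [ 0.785 -0.06   0.   ]
console 0.91 [315. 223.] [0.539 0.018 0.   ]
```

View pics/top0.png

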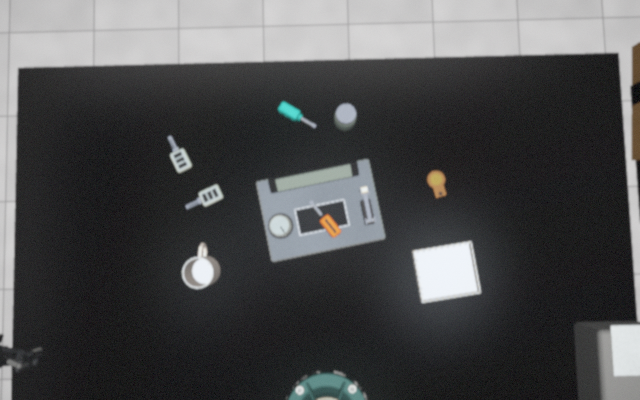

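```bash
python3 - <<'E'
from h import *
d=shot("top"); w=world(d); save(d,"x")
im=d["img"].astype(int); hsv=cv2.cvtColor(d["img"],cv2.COLOR_RGB2HSV)
# tray: from depth, walls ; region around
X,Y,Z=w[...,0],w[...,1],w[...,2]
for nm,m in dict(tray=(abs(Z-.022)<.006)&(X<.5)&(Y<-.2),tray2=(Z>.0025)&(Z<.03)&(X<.5)&(Y<-.22),keyA=(Z>.006)&(Z<.03)&(abs(X-.59)<.08)&(abs(Y-.33)<.08),orange=(hsv[...,0]<14)&(hsv[...,1]>150)&(Z>.055)&(abs(X-.53)<.1)).items():
    p=np.stack([X[m],Y[m]],1).astype(np.float32); print(nm,len(p),p.mean(0) if len(p) else 0,cv2.minAreaRect(p) if len(p)>4 else 0)
m=(abs(Z-.05)<.006)&(abs(X-.53)<.2)&(abs(Y)<.2)
print(cv2.minAreaRect(np.stack([X[m],Y[m]],1).astype(np.float32)))
E
```

```text
tray 598 [ 0.2924039  -0.46459135] ((0.28805744647979736, -0.5132898092269897), (0.6031235456466675, 0.2581627070903778), 56.83891296386719)
tray2 12348 [ 0.28906506 -0.48948494] ((0.26246997714042664, -0.5341578722000122), (0.47501787543296814, 0.6282581090927124), 8.25825918582268e-05)
keyA 496 [0.5968043  0.31465694] ((0.5974481105804443, 0.32792550325393677), (0.1594584733247757, 0.14928951859474182), 6.783390998840332)
orange 27 [ 0.51546776 -0.0161034 ] ((0.5087881088256836, -0.019838489592075348), (0.042288050055503845, 0.027770768851041794), 43.27967834472656)
((0.5471659898757935, 0.0014313161373138428), (0.21972762048244476, 0.30966025590896606), 10.19099235534668)
```

The top view shows the orange driver on the pad at about (325,220) and the tray at (447,272). The tag is at (437,183), the mug at (202,270) and the jar at (345,117). The wanted key is the lower one at (207,195), because the other at (180,157) is farther from the base.

```bash
cat >> h.py <<'E'
def ang(M): return np.degrees(np.arctan2(M[1,1],M[0,1]))
def plan(*wps,st=None):
    """wps: (x,y,z,yaw of tool y in deg,max mm per row)"""
    M=T() if st is None else st.copy(); rows=[]
    for x,y,z,a,v in wps:
        tgt=np.array([x,y,z]); n=int(np.ceil(max(np.linalg.norm(tgt-M[:3,3])/(v/1000),abs(a-ang(M))/6.9,1)))
        for k in range(n,0,-1):
            t=np.round(M[:3,:3].T@(tgt-M[:3,3])/k,4); dw=np.round(-np.radians(a-ang(M))/k,3)
            M[:3,3]+=M[:3,:3]@t; M[:3,:3]=M[:3,:3]@R.from_rotvec([0,0,dw]).as_matrix()
            rows.append([*(t+0).tolist(),0,0,float(dw)])
    for i in range(0,len(rows),8): print(str([v for r in rows[i:i+8] for v in r]).replace("0.0,","0,").replace(" ",""))
    return M
E
python3 - <<'E'
from h import *
d=shot("top"); g=d["img"].astype(int).min(-1); m=(g>170).astype(np.uint8); m[:, :395]=0; m[:,500:]=0; m[:220]=0; m[320:]=0
c=max(cv2.findContours(m,0,2)[0],key=cv2.contourArea); r=cv2.minAreaRect(c); print(r)
b=np.array([ray(d,p,.022)[:2] for p in cv2.boxPoints(r)]); print(b.round(3),b.mean(0)); 
print(np.degrees(np.arctan2(*(b[1]-b[0])[::-1])),np.linalg.norm(b[1]-b[0]),np.linalg.norm(b[2]-b[1]))
print(ang(T()))
plan((.495,-.028,.20,-51,40))
E
```

```text
((446.3378601074219, 271.52703857421875), (53.10087203979492, 60.66322326660156), 80.53767395019531)
[[ 0.431 -0.244]
 [ 0.454 -0.407]
 [ 0.314 -0.424]
 [ 0.291 -0.262]] [ 0.37266435 -0.33419121]
-81.99263877898086 0.16410280723980947 0.1414780385683222
69.95798700499523
[-0.025,-0.0306,0.0016,0,0,0.111,-0.0282,-0.0277,0.0017,0,0,0.111,-0.0311,-0.0244,0.0016,0,0,0.111,-0.0336,-0.0208,0.0017,0,0,0.111,-0.0357,-0.0169,0.0016,0,0,0.111,-0.0374,-0.0129,0.0017,0,0,0.111,-0.0386,-0.0086,0.0016,0,0,0.111,-0.0393,-0.0043,0.0017,0,0,0.111]
[-0.0395,0.0001,0.0016,0,0,0.111,-0.0392,0.0044,0.0017,0,0,0.111,-0.0385,0.0088,0.0016,0,0,0.111,-0.0373,0.013,0.0017,0,0,0.111,-0.0357,0.017,0.0016,0,0,0.111,-0.0335,0.0209,0.0017,0,0,0.111,-0.031,0.0245,0.0016,0,0,0.111,-0.0281,0.0277,0.0017,0,0,0.112]
[-0.0249,0.0307,0.0016,0,0,0.111,-0.0213,0.0333,0.0017,0,0,0.112,-0.0175,0.0354,0.0016,0,0,0.111]
```

>>> apply_moves --targets '[-0.025, -0.0306, 0.0016, 0, 0, 0.111, -0.0282, -0.0277, 0.0017, 0, 0, 0.111, -0.0311, -0.0244, 0.0016, 0, 0, 0.111, -0.0336, -0.0208, 0.0017, 0, 0, 0.111, -0.0357, -0.0169, 0.0016, 0, 0, 0.111, -0.0374, -0.0129, 0.0017, 0, 0, 0.111, -0.0386, -0.0086, 0.0016, 0, 0, 0.111, -0.0393, -0.0043, 0.0017, 0, 0, 0.111]'

```text
time: 2.17
tcp_pos: [0.3527, 0.3808, 0.2184]
eef_rot: [-0.0, 0.582, 0.813, 0.0]
contact_force: [0.9, -0.1, 0.1]
opening: 0.0853
grip_force: 0.0
```

>>> apply_moves --targets '[-0.0395, 0.0001, 0.0016, 0, 0, 0.111, -0.0392, 0.0044, 0.0017, 0, 0, 0.111, -0.0385, 0.0088, 0.0016, 0, 0, 0.111, -0.0373, 0.013, 0.0017, 0, 0, 0.111, -0.0357, 0.017, 0.0016, 0, 0, 0.111, -0.0335, 0.0209, 0.0017, 0, 0, 0.111, -0.031, 0.0245, 0.0016, 0, 0, 0.111, -0.0281, 0.0277, 0.0017, 0, 0, 0.112]'

```text
time: 2.83
tcp_pos: [0.4567, 0.0825, 0.2053]
eef_rot: [-0.0, 0.875, 0.484, 0.001]
contact_force: [0.5, -0.1, -0.3]
opening: 0.0855
grip_force: 0.0
```

>>> apply_moves --targets '[-0.0249, 0.0307, 0.0016, 0, 0, 0.111, -0.0213, 0.0333, 0.0017, 0, 0, 0.112, -0.0175, 0.0354, 0.0016, 0, 0, 0.111, 0, 0, 0, 0, 0, 0]'

```text
time: 3.17
tcp_pos: [0.4981, -0.0368, 0.2013]
eef_rot: [0.004, 0.945, 0.327, 0.002]
contact_force: [1.5, -0.3, 0.7]
opening: 0.0853
grip_force: 0.0
```

```bash
cat >> h.py <<'E'
def rect(p): 
    c,s,a=cv2.minAreaRect(p.astype(np.float32)); 
    if s[0]<s[1]: s,a=s[::-1],a-90
    return np.round(c,4),np.round(s,4),round(a,1)
E
python3 - <<'E'
from h import *
t=T(); print(t[:3,3].round(4),ang(t),arm.get_state()["time"],arm.get_state()["qpos"])
d=shot("wrist"); save(d,"w1"); w=world(d); print(d["hand_eye"].round(3).tolist())
hsv=cv2.cvtColor(d["img"],cv2.COLOR_RGB2HSV)
m=(hsv[...,0]<16)&(hsv[...,1]>140)&(w[...,2]>.07)&(w[...,2]<.09); p=w[m]; print(len(p),p.mean(0) if len(p) else 0, rect(p[:,:2]) if len(p)>9 else 0, np.median(p[:,2]))
for n,z in dict(driver_grip=.065,driver_tip=.065,driver=.05,pad=.05).items():
    for r in spotter.landmark_of(n,d)[:2]: print(n,round(r["p"],2),np.round(r["location"]),ray(d,r["location"],z).round(4))
E
```

```text
[ 0.4981 -0.0368  0.2013] -51.82601442296241 3.1667 [-0.52272874  0.41992227  0.66461273  2.16132411 -0.40464312  0.67593356
 -0.48554333]
[[0.001, -0.957, -0.289, 0.074], [1.0, 0.001, 0.001, -0.001], [-0.001, -0.289, 0.957, -0.142], [0.0, 0.0, 0.0, 1.0]]
316 [ 0.50772117 -0.0199598   0.07727627] (array([ 0.5024, -0.0208]), array([0.0601, 0.029 ]), 36.6) 0.07767832302010769
driver_grip 0.75 [310. 177.] [ 0.5023 -0.0225  0.065 ]
driver_tip 0.77 [309.  71.] [0.5703 0.0307 0.065 ]
driver 0.88 [308. 146.] [ 0.5208 -0.006   0.05  ]
pad 0.94 [307. 138.] [ 5.261e-01 -1.000e-04  5.000e-02]
```

View pics/w1.png

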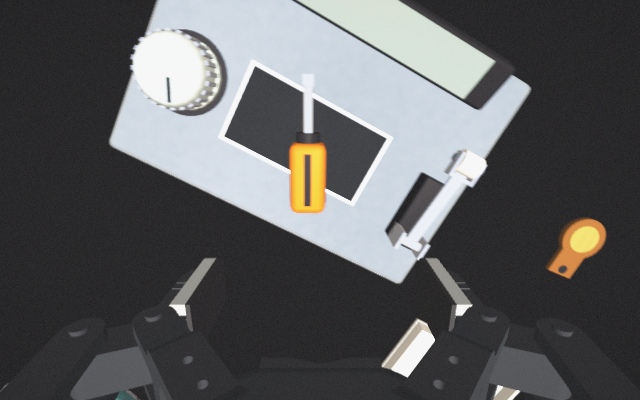

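The wrist view shows the orange handle at (308,178), the pad's white outline centred near (307,135), the knob at (178,70) and the roller at (468,165). All of these agree with the measured positions.

```bash
python3 - <<'E'
from h import *
d=shot("wrist"); w=world(d); g=d["img"].min(-1)
m=np.zeros((400,640),np.uint8); m[50:220,210:400]=(g[50:220,210:400]>244)
c=max(cv2.findContours(m,0,2)[0],key=cv2.contourArea); r=cv2.minAreaRect(c)
b=np.array([ray(d,p,.05)[:2] for p in cv2.boxPoints(r)]); print("pad",b.round(4).tolist(),b.mean(0),[np.linalg.norm(b[i]-b[i-1]).round(4) for i in range(4)],np.degrees(np.arctan2(*(b[1]-b[0])[::-1])))
p=w[140:195,440:500].reshape(-1,3); q=p[p[:,2]>.085]; print("roller",len(q),q.mean(0),q.max(0),q.min(0))
for r in spotter.landmark_of("roller",d)[:2]: print(r, ray(d,r["location"],.103))
M=plan((.5023,-.0215,.11,-52.5,30)); print(); M=plan((.5023,-.0215,.054,-52.5,15),st=M)
E
```

```text
pad [[0.4749, 0.06], [0.5495, 0.0735], [0.5667, 0.0105], [0.4912, -0.008]] [0.52055801 0.03400231] [np.float64(0.07), np.float64(0.0757), np.float64(0.0653), np.float64(0.0778)] 10.28593385795117
roller 1106 [ 0.58624335 -0.10622593  0.10130763] [0.60155427 0.02081784 0.34222689] [ 0.55133598 -0.1235138   0.08806109]
{'location': [493.1, 175.2], 'p': 0.58} [ 0.59294182 -0.11163303  0.103     ]
[0.0022,0.0004,0.0225,0,0,0.007,0.0022,0.0003,0.0225,0,0,0.008,0.0023,0.0003,0.0224,0,0,0.007,0.0022,0.0004,0.0225,0,0,0.008]

[0,0,0.014,0,0,-0,0,0,0.014,0,0,-0,0,0,0.014,0,0,-0,0,0,0.014,0,0,-0.0]
```

>>> apply_moves --targets '[0.0022, 0.0004, 0.0225, 0, 0, 0.007, 0.0022, 0.0003, 0.0225, 0, 0, 0.008, 0.0023, 0.0003, 0.0224, 0, 0, 0.007, 0.0022, 0.0004, 0.0225, 0, 0, 0.008, 0, 0, 0, 0, 0, 0]'

```text
time: 3.93
tcp_pos: [0.5007, -0.0214, 0.1072]
eef_rot: [-0.001, 0.947, 0.321, -0.003]
contact_force: [-0.6, 0.8, -0.7]
opening: 0.0853
grip_force: 0.0
```

```bash
python3 - <<'E'
from h import *
t=T(); print(t[:3,3].round(4),ang(t)); d=shot("wrist"); w=world(d)
hsv=cv2.cvtColor(d["img"],cv2.COLOR_RGB2HSV)
m=(hsv[...,0]<16)&(hsv[...,1]>140)&(w[...,2]>.07)&(w[...,2]<.09); p=w[m]; print(len(p), rect(p[:,:2]))
M=plan((.5023,-.0215,.054,-52.5,15))
E
```

```text
[ 0.5007 -0.0214  0.1072] -52.52324823874602
1954 (array([ 0.5027, -0.0209]), array([0.0585, 0.03  ]), 37.3)
[0.0003,0.0001,0.0137,0,0,-0,0.0003,0.0001,0.0137,0,0,-0,0.0003,0,0.0137,0,0,-0.001,0.0004,0.0001,0.0136,0,0,-0.0]
```

>>> apply_moves --targets '[0.0003, 0.0001, 0.0137, 0, 0, 0, 0.0003, 0.0001, 0.0137, 0, 0, 0, 0.0003, 0, 0.0137, 0, 0, 0, 0.0004, 0.0001, 0.0126, 0, 0, 0, 0, 0, 0, 0, 0, 0]'

```text
time: 4.4
tcp_pos: [0.5038, -0.0223, 0.0562]
eef_rot: [-0.0, 0.947, 0.32, -0.0]
contact_force: [-0.5, -0.1, 0.2]
opening: 0.0853
grip_force: 0.0
```

>>> apply_moves --targets '[0, 0, 0, 0, 0, 0, 0, 0, 0, 0, 0, 0, 0, 0, 0, 0, 0, 0, 0, 0, 0, 0, 0, 0, 0, 0, 0, 0, 0, 0, 0, 0, 0, 0, 0, 0, 0, 0, 0, 0, 0, 0, 0, 0, 0, 0, 0, 0]' --grip 0.02 --force 40

```text
time: 5.07
tcp_pos: [0.5045, -0.0229, 0.0573]
eef_rot: [-0.0, 0.948, 0.32, 0.001]
contact_force: [-0.8, 1.2, 7.2]
opening: 0.0295
grip_force: 40.7
```

>>> apply_moves --targets '[0, 0, -0.015, 0, 0, 0, 0, 0, -0.03, 0, 0, 0, 0, 0, -0.03, 0, 0, 0, 0, 0, -0.03, 0, 0, 0, 0, 0, -0.03, 0, 0, 0, 0, 0, 0, 0, 0, 0]'

```text
time: 5.57
tcp_pos: [0.5073, -0.0238, 0.1961]
eef_rot: [0.001, 0.948, 0.319, 0.005]
contact_force: [0.5, -0.3, -0.1]
opening: 0.0289
grip_force: 39.8
```

```bash
python3 - <<'E'
from h import *
M=plan((.376,-.361,.16,8,38)); print(); plan((.376,-.361,.04,8,25),st=M)
E
```

```text
[-0.0309,0.0189,0.0035,0,0,-0.106,-0.0327,0.0155,0.0035,0,0,-0.106,-0.0342,0.0119,0.0035,0,0,-0.106,-0.0352,0.0083,0.0035,0,0,-0.106,-0.0359,0.0045,0.0035,0,0,-0.106,-0.0362,0.0007,0.0034,0,0,-0.106,-0.0361,-0.0032,0.0035,0,0,-0.106,-0.0355,-0.007,0.0034,0,0,-0.106]
[-0.0346,-0.0107,0.0035,0,0,-0.106,-0.0333,-0.0143,0.0034,0,0,-0.106]

[0,-0.0002,0.024,0,0,-0,0,-0.0002,0.024,0,0,-0,0,-0.0002,0.024,0,0,-0,0.0001,-0.0003,0.024,0,0,-0,0,-0.0002,0.024,0,0,-0.0]
```

>>> apply_moves --targets '[-0.0309, 0.0189, 0.0035, 0, 0, -0.106, -0.0327, 0.0155, 0.0035, 0, 0, -0.106, -0.0342, 0.0119, 0.0035, 0, 0, -0.106, -0.0352, 0.0083, 0.0035, 0, 0, -0.106, -0.0359, 0.0045, 0.0035, 0, 0, -0.106, -0.0362, 0.0007, 0.0034, 0, 0, -0.106, -0.0361, -0.0032, 0.0035, 0, 0, -0.106, -0.0355, -0.007, 0.0034, 0, 0, -0.106]'

```text
time: 6.23
tcp_pos: [0.3976, -0.294, 0.163]
eef_rot: [-0.0, 0.73, 0.683, 0.0]
contact_force: [0.9, -0.3, -1.6]
opening: 0.0292
grip_force: 39.8
```

>>> apply_moves --targets '[-0.0346, -0.0107, 0.0035, 0, 0, -0.106, -0.0333, -0.0143, 0.0034, 0, 0, -0.106, 0, 0, 0, 0, 0, 0, 0, 0, 0, 0, 0, 0]'

```text
time: 6.57
tcp_pos: [0.37, -0.3631, 0.1563]
eef_rot: [-0.0, 0.659, 0.752, -0.0]
contact_force: [0.1, -0.1, -0.8]
opening: 0.0293
grip_force: 39.8
```

```bash
python3 - <<'E'
from h import *
t=T(); print(t[:3,3].round(4),ang(t),t[:3,2]); d=shot("wrist"); w=world(d); save(d,"w2")
M=plan((.376,-.361,.03,8,20))
E
```

```text
[ 0.37   -0.3631  0.1563] 7.57161094826721 [-8.30951615e-04 -3.70618974e-04 -9.99999586e-01]
[-0.0001,0.0007,0.018,0,0,-0,-0.0001,0.0007,0.018,0,0,-0.001,-0.0001,0.0007,0.018,0,0,-0,-0.0002,0.0006,0.0181,0,0,-0.001,-0.0001,0.0007,0.018,0,0,-0,-0.0002,0.0006,0.0181,0,0,-0.001,-0.0001,0.0007,0.018,0,0,-0.0]
```

View pics/w2.png

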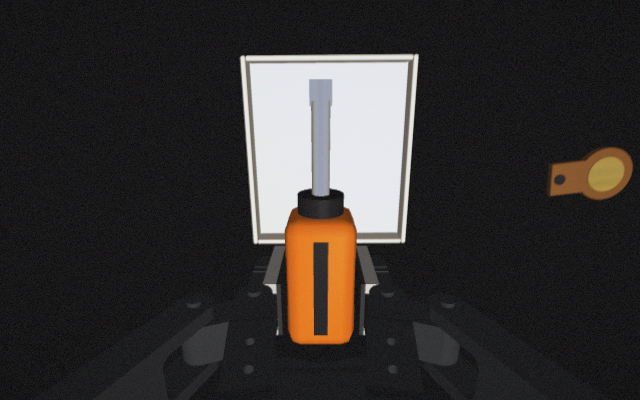

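The driver is held straight. The tray's rim corners are at about (243,57), (416,57), (404,243) and (255,243). I'll check its centre from these.

```bash
python3 - <<'E'
from h import *
d=shot("wrist"); b=np.array([ray(d,p,.022)[:2] for p in [(243,57),(416,57),(404,243),(255,243)]]); print(b.round(3).tolist(),b.mean(0))
v=b[0]+b[1]-b[2]-b[3]; print(np.degrees(np.arctan2(v[1],v[0])),np.linalg.norm(v)/2,np.linalg.norm(b[1]-b[0]))
E
```

```text
[[0.296, -0.261], [0.43, -0.243], [0.454, -0.399], [0.318, -0.418]] [ 0.37469976 -0.33008857]
98.31465528954055 0.15781058470418477 0.13516370040463985
```

>>> apply_moves --targets '[0.0003, 0.0007, 0.018, 0, 0, 0, 0.0003, 0.0007, 0.018, 0, 0, 0, 0.0003, 0.0007, 0.018, 0, 0, 0, 0.0003, 0.0006, 0.018, 0, 0, 0, 0.0003, 0.0007, 0.018, 0, 0, 0, 0.0003, 0.0006, 0.018, 0, 0, 0, 0, 0.0007, 0.01, 0, 0, 0, 0, 0, 0, 0, 0, 0]'

```text
time: 7.33
tcp_pos: [0.3773, -0.3551, 0.0369]
eef_rot: [-0.002, 0.655, 0.756, 0.0]
contact_force: [-0.3, -0.3, -0.2]
opening: 0.0292
grip_force: 39.8
```

>>> apply_moves --targets '[0, 0, 0.006, 0, 0, 0, 0, 0, 0.005, 0, 0, 0, 0, 0, 0.003, 0, 0, 0, 0, 0, 0.002, 0, 0, 0, 0, 0, 0, 0, 0, 0]'

```text
time: 7.75
tcp_pos: [0.377, -0.358, 0.0228]
eef_rot: [0.0, 0.656, 0.755, 0.0]
contact_force: [0.4, -0.5, -0.5]
opening: 0.0292
grip_force: 39.8
```

>>> apply_moves --targets '[0, 0, 0.004, 0, 0, 0, 0, 0, 0.003, 0, 0, 0, 0, 0, 0.002, 0, 0, 0, 0, 0, 0.001, 0, 0, 0, 0, 0, 0, 0, 0, 0]'

```text
time: 8.17
tcp_pos: [0.3768, -0.3578, 0.0124]
eef_rot: [-0.0, 0.656, 0.755, 0.0]
contact_force: [-0.3, 0.8, -0.5]
opening: 0.0292
grip_force: 39.8
```

>>> apply_moves --targets '[0, 0, 0.001, 0, 0, 0, 0, 0, 0.001, 0, 0, 0, 0, 0, 0, 0, 0, 0]'

```text
time: 8.42
tcp_pos: [0.377, -0.358, 0.0113]
eef_rot: [0.0, 0.656, 0.755, 0.0]
contact_force: [0.0, 1.2, 5.5]
opening: 0.0294
grip_force: 40.5
```

>>> apply_moves --targets '[0, 0, 0, 0, 0, 0, 0, 0, 0, 0, 0, 0, 0, 0, 0, 0, 0, 0, 0, 0, 0, 0, 0, 0, 0, 0, 0, 0, 0, 0]' --grip 0.055

```text
time: 8.83
tcp_pos: [0.377, -0.3579, 0.0106]
eef_rot: [-0.0, 0.656, 0.755, -0.0]
contact_force: [-0.1, 0.2, 0.4]
opening: 0.055
grip_force: 0.0
```

>>> apply_moves --targets '[0, 0, -0.01, 0, 0, 0, 0, 0, -0.02, 0, 0, 0, 0, 0, -0.03, 0, 0, 0, 0, 0, -0.04, 0, 0, 0, 0, 0, -0.04, 0, 0, 0, 0, 0, -0.03, 0, 0, 0, 0, 0, 0, 0, 0, 0]'

```text
time: 9.42
tcp_pos: [0.3796, -0.3608, 0.1871]
eef_rot: [0.006, 0.656, 0.755, 0.0]
contact_force: [0.5, -0.8, -0.3]
opening: 0.055
grip_force: 0.0
```

```bash
python3 - <<'E'
from h import *
t=T(); print(t[:3,3].round(4),ang(t)); d=shot("wrist"); w=world(d); save(d,"w3")
for n,z in dict(driver_grip=.019,driver_tip=.019,tray=0).items():
    for r in spotter.landmark_of(n,d)[:1]: print(n,round(r["p"],2),np.round(r["location"]),ray(d,r["location"],z).round(4))
# go towards key (~.59,.325): key dir from tip
M=plan((.376,-.25,.22,-20,38),(.55,.15,.22,40,40),(.597,.317,.20,60,40))
E
```

```text
[ 0.3796 -0.3608  0.1871] 7.993940109447741
driver_grip 0.83 [319. 178.] [ 0.3792 -0.3578  0.019 ]
driver_tip 0.98 [314.  85.] [ 0.3633 -0.2738  0.019 ]
tray 0.96 [317. 152.] [ 0.3741 -0.3356  0.    ]
[0.0212,0.0029,-0.0079,0,0,0.098,0.0214,0.0008,-0.0079,0,0,0.098,0.0214,-0.0013,-0.0079,0,0,0.098,0.0212,-0.0033,-0.008,0,0,0.098,0.0207,-0.0054,-0.0079,0,0,0.097,0.0396,0.0024,0,0,0,-0.095,0.0392,0.0062,0,0,0,-0.095,0.0384,0.0099,0,0,0,-0.095]
[0.0373,0.0135,0,0,0,-0.095,0.0358,0.0169,0,0,0,-0.095,0.0341,0.0203,0.0001,0,0,-0.095,0.032,0.0234,0,0,0,-0.095,0.0296,0.0263,0.0001,0,0,-0.095,0.027,0.029,0,0,0,-0.096,0.0241,0.0315,0.0001,0,0,-0.095,0.021,0.0337,0,0,0,-0.096]
[0.0195,0.0287,0.004,0,0,-0.07,0.0175,0.03,0.004,0,0,-0.07,0.0153,0.0311,0.0041,0,0,-0.07,0.0132,0.0321,0.004,0,0,-0.069,0.0109,0.0329,0.0041,0,0,-0.07]
```

View pics/w3.png

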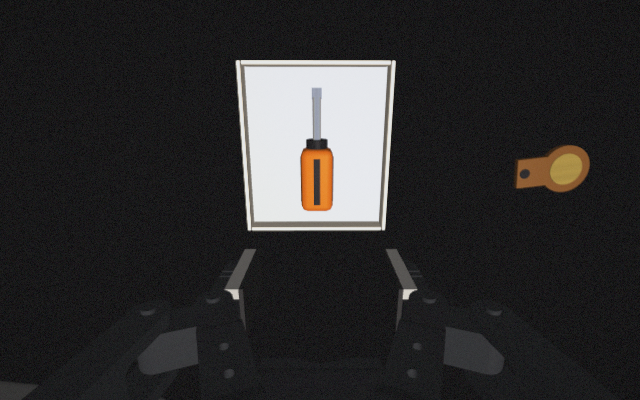

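The driver lies flat in the tray at (317,178), well inside the walls. Next is the key.

```bash
python3 - <<'E'
from h import *
plan((.597,.304,.20,26,40))
E
```

```text
[0.0347,0.0173,-0.0011,0,0,-0.017,0.0343,0.0179,-0.0011,0,0,-0.017,0.034,0.0184,-0.0011,0,0,-0.017,0.0337,0.019,-0.0011,0,0,-0.018,0.0334,0.0196,-0.0011,0,0,-0.017,0.033,0.0202,-0.001,0,0,-0.018,0.0327,0.0208,-0.0011,0,0,-0.017,0.0323,0.0213,-0.001,0,0,-0.018]
[0.0319,0.0219,-0.0011,0,0,-0.017,0.0316,0.0224,-0.001,0,0,-0.018,0.0311,0.023,-0.0011,0,0,-0.017,0.0308,0.0235,-0.001,0,0,-0.018,0.0303,0.0241,-0.0011,0,0,-0.017,0.0299,0.0246,-0.001,0,0,-0.018,0.0295,0.0252,-0.0011,0,0,-0.017,0.029,0.0256,-0.001,0,0,-0.018]
[0.0285,0.0262,-0.0011,0,0,-0.017,0.0281,0.0266,-0.001,0,0,-0.018]
```

>>> apply_moves --targets '[0.0347, 0.0173, -0.0011, 0, 0, -0.017, 0.0343, 0.0179, -0.0011, 0, 0, -0.017, 0.034, 0.0184, -0.0011, 0, 0, -0.017, 0.0337, 0.019, -0.0011, 0, 0, -0.018, 0.0334, 0.0196, -0.0011, 0, 0, -0.017, 0.033, 0.0202, -0.001, 0, 0, -0.018, 0.0327, 0.0208, -0.0011, 0, 0, -0.017, 0.0323, 0.0213, -0.001, 0, 0, -0.018]' --grip 0.075

```text
time: 10.28
tcp_pos: [0.4739, -0.0622, 0.1878]
eef_rot: [-0.002, 0.602, 0.799, -0.001]
contact_force: [0.1, -0.3, -0.2]
opening: 0.0751
grip_force: 0.0
```

>>> apply_moves --targets '[0.0319, 0.0219, -0.0011, 0, 0, -0.017, 0.0316, 0.0224, -0.001, 0, 0, -0.018, 0.0311, 0.023, -0.0011, 0, 0, -0.017, 0.0308, 0.0235, -0.001, 0, 0, -0.018, 0.0303, 0.0241, -0.0011, 0, 0, -0.017, 0.0299, 0.0246, -0.001, 0, 0, -0.018, 0.0295, 0.0252, -0.0011, 0, 0, -0.017, 0.029, 0.0256, -0.001, 0, 0, -0.018]'

```text
time: 10.95
tcp_pos: [0.572, 0.231, 0.1955]
eef_rot: [-0.001, 0.544, 0.839, -0.002]
contact_force: [0.3, -0.7, 0.3]
opening: 0.0751
grip_force: 0.0
```

>>> apply_moves --targets '[0.0285, 0.0262, -0.0011, 0, 0, -0.017, 0.0281, 0.0266, -0.001, 0, 0, -0.018, 0, 0, 0, 0, 0, 0, 0, 0, 0, 0, 0, 0]'

```text
time: 11.28
tcp_pos: [0.5963, 0.3064, 0.1971]
eef_rot: [-0.001, 0.528, 0.85, -0.001]
contact_force: [0.3, -1.4, -0.6]
opening: 0.075
grip_force: 0.0
```

```bash
python3 - <<'E'
from h import *
t=T(); print(t[:3,3].round(4),ang(t)); d=shot("wrist"); w=world(d); save(d,"w4")
for n,z in dict(key=0,key_tip=.008).items():
    for r in spotter.landmark_of(n,d)[:2]: print(n,round(r["p"],2),np.round(r["location"]),ray(d,r["location"],z).round(4))
m=(w[...,2]>.012)&(w[...,2]<.022)&(np.hypot(w[...,0]-.597,w[...,1]-.304)<.06)&(d["z_map"]>0); p=w[m]; print(len(p),rect(p[:,:2]),np.median(p[:,2]))
E
```

```text
[0.5963 0.3064 0.1971] 26.317997162920772
key 0.84 [462. 154.] [0.717  0.3924 0.    ]
key 0.79 [320. 152.] [0.5838 0.3286 0.    ]
key_tip 0.83 [518. 153.] [0.7635 0.4188 0.008 ]
2246 (array([0.5941, 0.3083]), array([0.0663, 0.0414]), -66.1) 0.01576185331320834
```

View pics/w4.png

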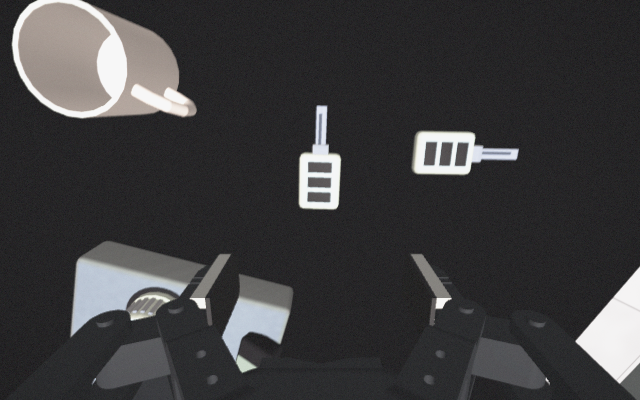

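The wanted key is aligned with the tool. Its head spans (299–341, 152–210) and its blade tip is at (321,106). The look-alike is at (445,153).

```bash
python3 - <<'E'
from h import *
d=shot("wrist"); h=ray(d,(320,181),.014); t=ray(d,(321,106),.008); print(h,t,np.degrees(np.arctan2(t[1]-h[1],t[0]-h[0])),np.linalg.norm((t-h)[:2]))
M=plan((h[0],h[1],.06,26,25)); print(); plan((h[0],h[1],.008,26,15),st=M)
E
```

```text
[0.59703965 0.29781036 0.014     ] [0.56563924 0.36459968 0.008     ] 115.18015172510142 0.07380243269176463
[-0.0003,-0.0001,0.0231,0,0,-0,-0.0003,-0.0001,0.0231,0,0,-0.001,-0.0003,-0.0001,0.0231,0,0,-0,-0.0003,-0.0002,0.0231,0,0,-0.001,-0.0004,-0.0001,0.0231,0,0,-0,-0.0003,-0.0002,0.0232,0,0,-0.001]

[0,0.0001,0.013,0,0,0,0,0,0.013,0,0,0,0,0.0001,0.013,0,0,0,0,0,0.013,0,0,0.0]
```

>>> apply_moves --targets '[0, 0, 0.023, 0, 0, 0, 0, 0, 0.023, 0, 0, 0, 0, 0, 0.023, 0, 0, 0, 0, 0, 0.023, 0, 0, 0, 0, 0, 0, 0, 0, 0, 0, 0, 0, 0, 0, 0]'

```text
time: 11.98
tcp_pos: [0.5968, 0.3009, 0.1069]
eef_rot: [-0.001, 0.531, 0.848, -0.002]
contact_force: [0.2, -0.1, 0.0]
opening: 0.075
grip_force: 0.0
```

```bash
python3 - <<'E'
from h import *
for i in range(2):
    t=T(); print(t[:3,3].round(4),ang(t)); d=shot("wrist"); w=world(d)
    m=(w[...,2]>.013)&(w[...,2]<.021)&(np.hypot(w[...,0]-.597,w[...,1]-.304)<.06)&(d["z_map"]>0); p=w[m]; print(len(p),rect(p[:,:2]),np.median(p[:,2]))
    m=(d["img"].min(-1)>150)&m; p=w[m]; print(len(p),rect(p[:,:2]))
    for n,z in dict(key=0,key_tip=.008).items():
        for r in spotter.landmark_of(n,d)[:1]: print(n,round(r["p"],2),np.round(r["location"]),ray(d,r["location"],z).round(4))
save(d,"w5")
E
```

```text
[0.5968 0.3009 0.1069] 25.894660534681414
3853 (array([0.5939, 0.3087]), array([0.0657, 0.0407]), -66.0) 0.01595664717940315
2635 (array([0.5939, 0.3087]), array([0.0657, 0.0407]), -66.0)
key 0.78 [325. 168.] [0.5879 0.326  0.    ]
key_tip 0.62 [591. 161.] [0.7623 0.4185 0.008 ]
[0.5991 0.3028 0.1096] 25.95164886462359
3739 (array([0.5937, 0.3086]), array([0.0655, 0.0408]), -64.4) 0.015924300755604
2544 (array([0.5937, 0.3086]), array([0.0655, 0.0408]), -64.4)
key 0.75 [508. 160.] [0.7165 0.3956 0.    ]
key_tip 0.83 [316.  97.] [0.5626 0.3721 0.008 ]
```

```bash
python3 - <<'E'
from h import *
print(arm.get_state()["time"],T()[:3,3]);M=plan((.5953,.3052,.04,25.2,20)); print(); plan((.5953,.3052,.006,25.2,12),st=M)
E
```

```text
12.2833 [0.59870303 0.30331054 0.10942019]
[0.0008,-0.0006,0.0174,0,0,0.003,0.0008,-0.0006,0.0173,0,0,0.004,0.0008,-0.0006,0.0174,0,0,0.003,0.0008,-0.0006,0.0173,0,0,0.004]

[0,0,0.0113,0,0,-0,0,-0.0001,0.0114,0,0,-0,0,0,0.0113,0,0,-0.0]
```

>>> apply_moves --targets '[0.0008, -0.0006, 0.0174, 0, 0, 0.003, 0.0008, -0.0006, 0.0173, 0, 0, 0.004, 0.0008, -0.0006, 0.0174, 0, 0, 0.003, 0.0008, -0.0006, 0.0173, 0, 0, 0.004, 0, 0, 0.0113, 0, 0, 0, 0, 0, 0.0114, 0, 0, 0, 0, 0, 0.008, 0, 0, 0, 0, 0, 0, 0, 0, 0]'

```text
time: 12.95
tcp_pos: [0.5935, 0.3045, 0.0064]
eef_rot: [-0.0, 0.536, 0.844, -0.001]
contact_force: [-0.6, -0.4, 0.1]
opening: 0.075
grip_force: 0.0
```

>>> apply_moves --targets '[0, 0, 0, 0, 0, 0, 0, 0, 0, 0, 0, 0, 0, 0, 0, 0, 0, 0]'

```text
time: 13.2
tcp_pos: [0.595, 0.3051, 0.0086]
eef_rot: [0.0, 0.536, 0.844, 0.001]
contact_force: [-1.3, -0.5, -0.2]
opening: 0.0753
grip_force: 0.0
```

>>> apply_moves --targets '[0, 0, 0.002, 0, 0, 0, 0, 0, 0.002, 0, 0, 0, 0, 0, 0, 0, 0, 0]'

```text
time: 13.45
tcp_pos: [0.5941, 0.3049, 0.0036]
eef_rot: [-0.0, 0.536, 0.844, -0.0]
contact_force: [0.1, -0.4, 0.2]
opening: 0.0752
grip_force: 0.0
```

>>> apply_moves --targets '[0, 0, 0, 0, 0, 0, 0, 0, 0, 0, 0, 0, 0, 0, 0, 0, 0, 0, 0, 0, 0, 0, 0, 0, 0, 0, 0, 0, 0, 0, 0, 0, 0, 0, 0, 0, 0, 0, 0, 0, 0, 0]' --grip 0.03 --force 35

```text
time: 14.03
tcp_pos: [0.5945, 0.305, 0.004]
eef_rot: [0.0, 0.536, 0.844, 0.0]
contact_force: [-0.8, 0.1, 1.9]
opening: 0.0414
grip_force: 36.9
```

```bash
python3 - <<'E'
from h import *
plan((.5945,.305,.13,25.2,32),(.530,-.0246,.18,10.2,38))
E
```

```text
[0,0,-0.0315,0,0,0,0,0,-0.0315,0,0,0,0,0,-0.0315,0,0,0,0,0.0001,-0.0315,0,0,0,-0.0301,-0.0221,-0.0056,0,0,0.029,-0.0307,-0.0212,-0.0056,0,0,0.029,-0.0313,-0.0203,-0.0056,0,0,0.029,-0.0319,-0.0194,-0.0056,0,0,0.029]
[-0.0324,-0.0184,-0.0056,0,0,0.029,-0.033,-0.0175,-0.0055,0,0,0.029,-0.0334,-0.0165,-0.0056,0,0,0.029,-0.0339,-0.0156,-0.0055,0,0,0.029,-0.0344,-0.0146,-0.0056,0,0,0.03]
```

>>> apply_moves --targets '[0, 0, -0.02, 0, 0, 0, 0, 0, -0.035, 0, 0, 0, 0, 0, -0.035, 0, 0, 0, 0, 0, -0.036, 0, 0, 0, -0.0301, -0.0221, -0.0056, 0, 0, 0.029, -0.0307, -0.0212, -0.0056, 0, 0, 0.029, -0.0313, -0.0203, -0.0056, 0, 0, 0.029, -0.0319, -0.0194, -0.0056, 0, 0, 0.029]'

```text
time: 14.7
tcp_pos: [0.5646, 0.157, 0.1524]
eef_rot: [-0.0, 0.584, 0.812, -0.0]
contact_force: [1.5, -0.1, -0.2]
opening: 0.041
grip_force: 36.7
```

>>> apply_moves --targets '[-0.0324, -0.0184, -0.0056, 0, 0, 0.029, -0.033, -0.0175, -0.0055, 0, 0, 0.029, -0.0334, -0.0165, -0.0056, 0, 0, 0.029, -0.0339, -0.0156, -0.0055, 0, 0, 0.029, -0.0344, -0.0146, -0.0056, 0, 0, 0.03, 0, 0, 0, 0, 0, 0, 0, 0, 0, 0, 0, 0, 0, 0, 0, 0, 0, 0]'

```text
time: 15.37
tcp_pos: [0.5295, -0.0244, 0.1798]
eef_rot: [-0.0, 0.642, 0.767, 0.0]
contact_force: [-0.1, 0.5, 0.1]
opening: 0.041
grip_force: 36.7
```

>>> apply_moves --targets '[0, 0, 0, 0, 0, 0, 0, 0, 0, 0, 0, 0]'

```text
time: 15.53
tcp_pos: [0.5299, -0.0228, 0.1796]
eef_rot: [-0.0, 0.64, 0.768, 0.0]
contact_force: [-0.3, -0.5, -0.5]
opening: 0.0411
grip_force: 36.7
```

```bash
python3 - <<'E'
from h import *
t=T(); print(t[:3,3].round(4),ang(t)); d=shot("wrist"); w=world(d); save(d,"w6"); np.savez("w6",P=d["P"],K=d["camera_matrix"],Z=d["z_map"],img=d["img"])
for n,z in dict(pad=.05,roller=.103,knob_mark=.087,key=t[2,3]-.004,key_tip=t[2,3]+.004).items():
    for r in spotter.landmark_of(n,d)[:2]: print(n,round(r["p"],2),np.round(r["location"]),ray(d,r["location"],z).round(4))
E
```

```text
[ 0.5299 -0.0228  0.1796] 10.384611929205915
pad 0.63 [324. 163.] [0.5281 0.0038 0.05  ]
roller 0.64 [382. 331.] [ 0.5962 -0.1113  0.103 ]
roller 0.62 [341. 157.] [0.5363 0.0187 0.103 ]
key 0.87 [322. 218.] [ 0.5264 -0.0009  0.1756]
key_tip 0.6 [319. 104.] [0.5159 0.0499 0.1836]
```

View pics/w6.png

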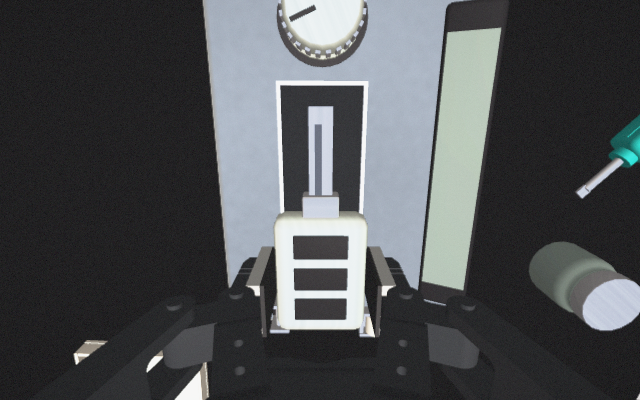

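The key is held straight and lined up with the pad. The pad's far edge runs from (277,82) to (367,82), the knob is at (322,15), and the sides at row 200 are near x = 282 and 364.

```bash
python3 - <<'E'
from h import *
f=np.load("w6.npz"); d=dict(camera_matrix=f["K"],P=f["P"])
a,b=ray(d,(277,83),.05),ray(d,(367,83),.05); e,g=ray(d,(280,205),.05),ray(d,(364,205),.05)
print(np.linalg.norm(a-b),np.linalg.norm(e-g)); mid=(a+b)/2; m2=(e+g)/2; v=(mid-m2)[:2]; print(np.degrees(np.arctan2(v[1],v[0])), np.degrees(np.arctan2(*(b-a)[1::-1])))
u=np.array([np.cos(np.radians(100.2)),np.sin(np.radians(100.2))]); print("pad",mid[:2]-.065*u,mid[:2]-.0645*v/np.linalg.norm(v))
k1,k2=ray(d,(320,205),.1836+.004),ray(d,(321,107),.1836); v=k2-k1; print("key",k1,k2,np.degrees(np.arctan2(v[1],v[0])),"origin",k2[:2]-.052*u)
plan((.5300,-.0235,.09,10.2,25)); print(T()[:3,3])
E
```

```text
0.07062431056092329 0.07338041758082908
100.5151904013894 10.43135191238658
pad [0.52629868 0.00142594] [0.52655918 0.00198183]
key [0.52373388 0.00884037 0.1876    ] [0.51679424 0.04883169 0.1836    ] 99.84443252449323 origin [ 0.52600264 -0.00234649]
[0.0002,0.0001,0.0224,0,0,0,0.0002,0.0001,0.0225,0,0,0,0.0001,0.0001,0.0224,0,0,0,0.0002,0.0001,0.0225,0,0,0.001]
[ 0.5297601  -0.02424248  0.17979927]
```

>>> apply_moves --targets '[0.0008, 0.0002, 0.025, 0, 0, 0, 0.0008, 0.0002, 0.025, 0, 0, 0, 0.0008, 0.0002, 0.025, 0, 0, 0, 0.0008, 0.0002, 0.02, 0, 0, 0, 0, 0, 0.012, 0, 0, 0, 0, 0, 0.008, 0, 0, 0, 0, 0, 0, 0, 0, 0, 0, 0, 0, 0, 0, 0]'

```text
time: 16.5
tcp_pos: [0.5301, -0.0215, 0.0649]
eef_rot: [-0.0, 0.641, 0.767, -0.0]
contact_force: [-0.3, -0.6, -0.0]
opening: 0.041
grip_force: 36.7
```

>>> apply_moves --targets '[0, 0, 0.004, 0, 0, 0, 0, 0, 0.003, 0, 0, 0, 0, 0, 0.002, 0, 0, 0, 0, 0, 0, 0, 0, 0, 0, 0, 0, 0, 0, 0]'

```text
time: 16.92
tcp_pos: [0.53, -0.0214, 0.0561]
eef_rot: [0.0, 0.641, 0.767, 0.0]
contact_force: [-0.5, -0.1, -1.3]
opening: 0.0407
grip_force: 36.7
```

>>> apply_moves --targets '[0, 0, 0.001, 0, 0, 0, 0, 0, 0.001, 0, 0, 0, 0, 0, 0, 0, 0, 0]'

```text
time: 17.17
tcp_pos: [0.5301, -0.0215, 0.0539]
eef_rot: [0.0, 0.641, 0.767, 0.0]
contact_force: [-0.5, 0.2, 0.6]
opening: 0.0411
grip_force: 36.7
```

>>> apply_moves --targets '[0, 0, 0.001, 0, 0, 0, 0, 0, 0, 0, 0, 0]'

```text
time: 17.33
tcp_pos: [0.5301, -0.0214, 0.0539]
eef_rot: [-0.0, 0.641, 0.767, 0.0]
contact_force: [-2.0, -0.1, 9.6]
opening: 0.0409
grip_force: 37.7
```

>>> apply_moves --targets '[0, 0, -0.0008, 0, 0, 0, 0, 0, 0, 0, 0, 0]'

```text
time: 17.5
tcp_pos: [0.5301, -0.0215, 0.0539]
eef_rot: [0.0, 0.641, 0.767, 0.0]
contact_force: [1.1, -0.8, -0.2]
opening: 0.041
grip_force: 36.7
```

>>> apply_moves --targets '[0, 0, 0, 0, 0, 0, 0, 0, 0, 0, 0, 0, 0, 0, 0, 0, 0, 0, 0, 0, 0, 0, 0, 0, 0, 0, 0, 0, 0, 0]' --grip 0.065

```text
time: 17.92
tcp_pos: [0.5299, -0.0215, 0.0536]
eef_rot: [-0.0, 0.641, 0.767, -0.0]
contact_force: [0.0, 0.2, 0.2]
opening: 0.0647
grip_force: 0.0
```

>>> apply_moves --targets '[0, 0, -0.01, 0, 0, 0, 0, 0, -0.02, 0, 0, 0, 0, 0, -0.03, 0, 0, 0, 0, 0, -0.04, 0, 0, 0, 0, 0, -0.04, 0, 0, 0, 0, 0, 0, 0, 0, 0, 0, 0, 0, 0, 0, 0, 0, 0, 0, 0, 0, 0]'

```text
time: 18.58
tcp_pos: [0.5295, -0.0212, 0.1942]
eef_rot: [0.0, 0.641, 0.767, 0.0]
contact_force: [-0.1, 0.5, -0.3]
opening: 0.0651
grip_force: 0.0
```

```bash
python3 - <<'E'
from h import *
t=T(); print(t[:3,3].round(4),ang(t)); d=shot("wrist"); w=world(d); save(d,"w7"); np.savez("w7",P=d["P"],K=d["camera_matrix"],Z=d["z_map"],img=d["img"])
for n,z in dict(pad=.05,key=.05,key_tip=.058,roller=.103).items():
    for r in spotter.landmark_of(n,d)[:2]: print(n,round(r["p"],2),np.round(r["location"]),ray(d,r["location"],z).round(4))
m=(w[...,2]>.062)&(w[...,2]<.071)&(np.hypot(w[...,0]-.53,w[...,1]+.02)<.05); print(m.sum(),rect(w[m][:,:2]))
E
```

```text
[ 0.5295 -0.0212  0.1942] 10.211921212540581
pad 0.91 [324. 164.] [0.5289 0.0021 0.05  ]
key 0.77 [320. 165.] [5.255e-01 5.000e-04 5.000e-02]
key 0.31 [545. 260.] [ 0.7565 -0.053   0.05  ]
key_tip 0.93 [317. 104.] [0.5135 0.0508 0.058 ]
roller 0.79 [377. 318.] [ 0.5935 -0.1097  0.103 ]
roller 0.51 [157. 391.] [ 0.4151 -0.2203  0.103 ]
3076 (array([ 0.5293, -0.0178]), array([0.0651, 0.0415]), -79.8)
```

View pics/w7.png

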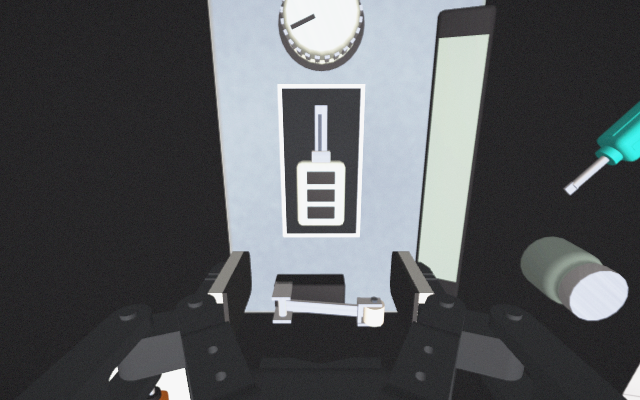

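The key lies centred and square inside the pad outline, with its head at (321,193) and its tip at (321,106). The roller is at about (373,312). I'll locate it with depth.

```bash
python3 - <<'E'
from h import *
f=np.load("w7.npz"); d=dict(camera_matrix=f["K"],P=f["P"],z_map=f["Z"]); w=world(d)
p=w[285:335,350:395].reshape(-1,3); q=p[(p[:,2]>.09)&(p[:,2]<.11)]; print(len(q),q.mean(0),q.max(0),q.min(0)); q=q[q[:,2]>.1]; print(len(q),q.mean(0),rect(q[:,:2]))
print(ray(d,(373,313),.1))
plan((.592,-.113,.15,10.2,35))
E
```

```text
824 [ 0.58658049 -0.10775606  0.09799903] [ 0.60121304 -0.09619328  0.10426695] [ 0.57109596 -0.12303497  0.09003731]
273 [ 0.59165087 -0.10892491  0.10194475] (array([ 0.5911, -0.1099]), array([0.0189, 0.0159]), -82.6)
[ 0.59021461 -0.10724878  0.1       ]
[-0.0253,0.0115,0.0106,0,0,-0,-0.0253,0.0115,0.0106,0,0,-0,-0.0253,0.0115,0.0106,0,0,-0,-0.0254,0.0114,0.0105,0,0,-0.0]
```

>>> apply_moves --targets '[-0.0248, 0.0115, 0.0106, 0, 0, 0, -0.0248, 0.0115, 0.0106, 0, 0, 0, -0.0248, 0.0115, 0.0106, 0, 0, 0, -0.0249, 0.0114, 0.0105, 0, 0, 0, 0, 0, 0, 0, 0, 0, 0, 0, 0, 0, 0, 0, 0, 0, 0, 0, 0, 0, 0, 0, 0, 0, 0, 0]' --grip 0

```text
time: 19.5
tcp_pos: [0.5919, -0.1097, 0.151]
eef_rot: [-0.001, 0.641, 0.768, -0.0]
contact_force: [-0.9, 0.5, 0.5]
opening: -0.0002
grip_force: 0.0
```

>>> apply_moves --targets '[0, 0, 0.015, 0, 0, 0, 0, 0, 0.015, 0, 0, 0, 0, 0, 0.008, 0, 0, 0, 0, 0, 0, 0, 0, 0, 0, 0, 0, 0, 0, 0, 0, 0, 0, 0, 0, 0]'

```text
time: 20.0
tcp_pos: [0.5931, -0.1108, 0.1141]
eef_rot: [0.0, 0.641, 0.767, 0.0]
contact_force: [-0.1, -0.8, 0.2]
opening: -0.0
grip_force: 0.0
```

>>> apply_moves --targets '[0, 0, 0.004, 0, 0, 0, 0, 0, 0.004, 0, 0, 0, 0, 0, 0.002, 0, 0, 0, 0, 0, 0, 0, 0, 0]'

```text
time: 20.33
tcp_pos: [0.5927, -0.111, 0.1032]
eef_rot: [-0.0, 0.641, 0.767, -0.0]
contact_force: [-0.2, -0.3, 0.8]
opening: 0.0002
grip_force: 0.4
```

>>> apply_moves --targets '[0, 0, 0.002, 0, 0, 0, 0, 0, 0.002, 0, 0, 0, 0, 0, 0, 0, 0, 0]'

```text
time: 20.58
tcp_pos: [0.5934, -0.1109, 0.0995]
eef_rot: [0.001, 0.641, 0.767, 0.0]
contact_force: [0.2, 0.2, 2.9]
opening: -0.0
grip_force: 1.4
```

>>> apply_moves --targets '[0, 0, 0.002, 0, 0, 0, 0, 0, 0.002, 0, 0, 0, 0, 0, 0, 0, 0, 0]'

```text
time: 20.83
tcp_pos: [0.5941, -0.1108, 0.0956]
eef_rot: [0.001, 0.641, 0.767, 0.001]
contact_force: [2.0, 0.9, 3.5]
opening: -0.0004
grip_force: 2.0
```

>>> apply_moves --targets '[0, 0, 0.002, 0, 0, 0, 0, 0, 0.002, 0, 0, 0, 0, 0, 0.002, 0, 0, 0, 0, 0, 0, 0, 0, 0]'

```text
time: 21.17
tcp_pos: [0.5944, -0.1108, 0.0897]
eef_rot: [0.001, 0.641, 0.767, 0.001]
contact_force: [3.2, 1.6, 4.6]
opening: 0.0
grip_force: 2.7
```

>>> apply_moves --targets '[0, 0, 0.001, 0, 0, 0, 0, 0, 0, 0, 0, 0, 0, 0, 0, 0, 0, 0, 0, 0, 0, 0, 0, 0]'

```text
time: 21.5
tcp_pos: [0.5944, -0.1109, 0.089]
eef_rot: [0.001, 0.641, 0.767, 0.001]
contact_force: [3.0, 1.3, 5.8]
opening: 0.0001
grip_force: 2.8
```

>>> apply_moves --targets '[0, 0, 0.001, 0, 0, 0, 0, 0, 0, 0, 0, 0, 0, 0, 0, 0, 0, 0, 0, 0, 0, 0, 0, 0, 0, 0, 0, 0, 0, 0]'

```text
time: 21.92
tcp_pos: [0.5945, -0.1109, 0.0881]
eef_rot: [0.001, 0.641, 0.767, 0.001]
contact_force: [3.0, 1.8, 5.4]
opening: -0.0001
grip_force: 2.9
```

>>> apply_moves --targets '[0, 0, -0.005, 0, 0, 0, 0, 0, -0.01, 0, 0, 0, 0, 0, -0.02, 0, 0, 0, 0, 0, -0.03, 0, 0, 0, 0, 0, -0.04, 0, 0, 0, 0, 0, -0.02, 0, 0, 0, 0, 0, 0, 0, 0, 0, 0, 0, 0, 0, 0, 0]'

```text
time: 22.58
tcp_pos: [0.5909, -0.1118, 0.2131]
eef_rot: [-0.001, 0.642, 0.767, -0.001]
contact_force: [0.2, 0.1, -1.1]
opening: -0.0002
grip_force: 0.0
```

```bash
python3 - <<'E'
from h import *
d=shot("top"); 
for n,z in dict(key=.05,key_tip=.058,driver_grip=.019,driver_tip=.019,tray=0,roller=.103,knob_mark=.087,tag=0,mug=0,jar=0).items():
    for r in spotter.landmark_of(n,d)[:3]: print(n,round(r["p"],2),np.round(r["location"]),ray(d,r["location"],z).round(3))
d=shot("side"); save(d,"s2")
E
```

```text
key 0.7 [179. 149.] [0.719 0.377 0.05 ]
key 0.57 [321. 216.] [ 0.528 -0.002  0.05 ]
key 0.2 [204. 268.] [0.399 0.312 0.05 ]
key_tip 0.9 [302. 220.] [0.52  0.048 0.058]
key_tip 0.88 [169. 133.] [0.76  0.401 0.058]
key_tip 0.46 [459. 270.] [ 0.378 -0.359  0.058]
driver_grip 0.8 [455. 269.] [ 0.379 -0.359  0.019]
driver_grip 0.66 [290. 112.] [0.819 0.078 0.019]
driver_tip 0.63 [423. 271.] [ 0.374 -0.272  0.019]
driver_tip 0.63 [317. 124.] [0.785 0.003 0.019]
tray 0.87 [443. 272.] [ 0.371 -0.33   0.   ]
roller 0.51 [441. 271.] [ 0.38  -0.3    0.103]
knob_mark 0.62 [282. 234.] [0.484 0.101 0.087]
tag 0.74 [436. 179.] [ 0.627 -0.323  0.   ]
mug 0.93 [204. 267.] [0.4   0.324 0.   ]
```

View pics/s2.png

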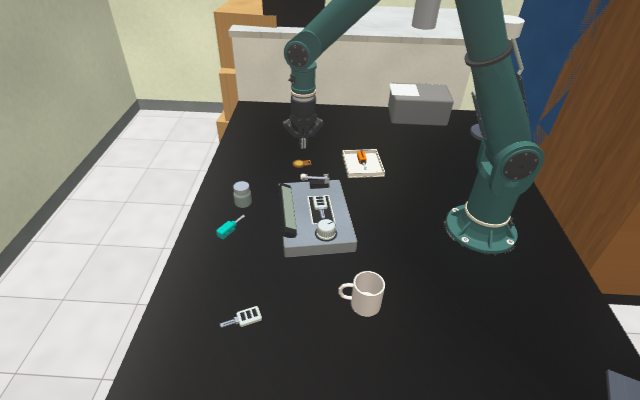

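The side view shows everything in place. The key is on the pad at (321,208), the driver is in the tray at (363,158), the lever has sprung back at (315,177), and the gripper is clear. I'm handing the job in.

```bash
python3 -c "
from cell import arm
print(arm.close_job())"
```

```text
the job is handed in; nothing more can be done
None
```

I handed in the job at about 23 s: the screwdriver lies flat in the tray, the key is centred on the pad with its blade to the knob, and the roller was pressed about 15 mm (click at 11, damage at 21) and sprang back. The hand-in call returned no verdict.

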